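Reload four tested parts into the carrier in reverse order

TASK

Move the four electronic parts from the aluminium test rack to the black carrier, one upright in each bay, so that the row ends up in reverse order: as seen from the robot, the part at the left-hand end of the test rack goes into the bay at the right-hand end of the carrier, the next one into the bay beside it, and so on. Set each part down on the floor of its bay without dropping or tipping it over.

Things in the scene. Friction and masses are not known exactly. Their poses are not given: they have to be found in the camera images.
- test_rack: The test rack, where the four parts start: flat bare aluminium base 80 (x) by 376 (y) by 6 mm high, with a dark wire handle 33 mm high at each end. Fixed. Origin: centre of its underside, on the table. The row runs along its y axis; the four places are at y = -135, -45, +45, +135 mm (x = 0). +y is the left-hand end as seen from the robot. It may lie nearer to the robot than the carrier or further away.
- carrier: The carrier, empty at the start: flat black plastic base 80 (x) by 376 (y) by 6 mm high, with four square bays at y = -135, -45, +45, +135 mm (x = 0) along its y axis. Each bay is 64 by 64 mm inside, its floor 6 mm above the table, ringed by a grey lip 5 mm high and 4 mm thick (lip top 11 mm above the table). Fixed. Origin: centre of its underside, on the table. +y is the left-hand end as seen from the robot.
- capacitor_mid (a point): Loose part, large can capacitor: upright grey cylinder, diameter 40, height 60, aluminium top with two brass terminals; about 110 g (sizes in mm). The point is its centre, half-way up (30 mm above its underside); z up, x and y along its sides, at the start within about 0.06 rad of the test rack's axes. Starts upright in its nest on the test rack, its underside 10 mm above the table.
- transformer_mid (a point): Loose part, small mains transformer: dark steel core 24 (x) by 48 (y) by 50 high, with a copper winding 40 (x) by 30 (y) bulging from both x faces between heights 8 and 44; 40 wide to grip along its x; about 320 g (sizes in mm). The point is its centre, half-way up (25 mm above its underside); z up, x and y along its sides, at the start within about 0.06 rad of the test rack's axes. Starts upright in its nest on the test rack, its underside 10 mm above the table.
- heatsink_mid (a point): Loose part, finned aluminium heat sink, block 42 by 42 by 48 high with vertical fins; about 120 g (sizes in mm). The point is its centre, half-way up (24 mm above its underside); z up, x and y along its sides, at the start within about 0.06 rad of the test rack's axes. Starts upright in its nest on the test rack, its underside 10 mm above the table.
- relay_mid (a point): Loose part, enclosed relay: plain smooth white block, 38 by 38 by 56 high, grey foot, small black square on top; about 90 g (sizes in mm). The point is its centre, half-way up (28 mm above its underside); z up, x and y along its sides, at the start within about 0.06 rad of the test rack's axes. Starts upright in its nest on the test rack, its underside 10 mm above the table.
- nest_capacitor: The capacitor's nest: fixed plywood adapter plate 72 by 72 by 4 mm on the test rack, with a round rim of steel standing 3 to 4 mm above it round the part (top at most 14 mm above the table). Origin: centre of its underside, 6 mm above the table. The nests are in a different order each time and stay behind, showing where on the test rack the capacitor started.
- nest_transformer: The transformer's nest: fixed plywood adapter plate 72 by 72 by 4 mm on the test rack, with four corner pins of steel standing 3 to 4 mm above it round the part (top at most 14 mm above the table). Origin: centre of its underside, 6 mm above the table. The nests are in a different order each time and stay behind, showing where on the test rack the transformer started.
- nest_heatsink: The heatsink's nest: fixed plywood adapter plate 72 by 72 by 4 mm on the test rack, with a square frame of steel standing 3 to 4 mm above it round the part (top at most 14 mm above the table). Origin: centre of its underside, 6 mm above the table. The nests are in a different order each time and stay behind, showing where on the test rack the heatsink started.
- nest_relay: The relay's nest: fixed plywood adapter plate 72 by 72 by 4 mm on the test rack, with two straight rails of steel standing 3 to 4 mm above it round the part (top at most 14 mm above the table). Origin: centre of its underside, 6 mm above the table. The nests are in a different order each time and stay behind, showing where on the test rack the relay started.
Things that resemble listed ones, but are neither listed nor needed, are in the scene too. Leave any green look-alike of the part that bears transformer_mid alone.

How it is judged (in metres and radians):
At the end, for the whole second after the job is handed in: Each part stands upright (0.1 rad) and at rest on the floor of its carrier bay (height within 3 mm), within 14 mm of the bay centre along both carrier axes. Its bay mirrors its nest: nest at y on the test rack, part at -y on the carrier (((y of nest_capacitor in the frame of test_rack between -0.155 and -0.115 m and y of capacitor_mid in the frame of carrier between 0.121 and 0.149 m) or (y of nest_capacitor in the frame of test_rack between -0.065 and -0.025 m and y of capacitor_mid in the frame of carrier between 0.031 and 0.059 m) or (y of nest_capacitor in the frame of test_rack between 0.025 and 0.065 m and y of capacitor_mid in the frame of carrier between -0.059 and -0.031 m) or (y of nest_capacitor in the frame of test_rack between 0.115 and 0.155 m and y of capacitor_mid in the frame of carrier between -0.149 and -0.121 m)) and x of capacitor_mid in the frame of carrier between -0.014 and 0.014 m and z of capacitor_mid in the frame of carrier between 0.033 and 0.039 m and angle between each of capacitor_mid, transformer_mid, heatsink_mid, relay_mid's own z axis and vertical below 0.1 rad and linear speed of each of capacitor, transformer, heatsink, relay below 0.02 m/s and ((y of nest_transformer in the frame of test_rack between -0.155 and -0.115 m and y of transformer_mid in the frame of carrier between 0.121 and 0.149 m) or (y of nest_transformer in the frame of test_rack between -0.065 and -0.025 m and y of transformer_mid in the frame of carrier between 0.031 and 0.059 m) or (y of nest_transformer in the frame of test_rack between 0.025 and 0.065 m and y of transformer_mid in the frame of carrier between -0.059 and -0.031 m) or (y of nest_transformer in the frame of test_rack between 0.115 and 0.155 m and y of transformer_mid in the frame of carrier between -0.149 and -0.121 m)) and x of transformer_mid in the frame of carrier between -0.014 and 0.014 m and z of transformer_mid in the frame of carrier between 0.028 and 0.034 m and ((y of nest_heatsink in the frame of test_rack between -0.155 and -0.115 m and y of heatsink_mid in the frame of carrier between 0.121 and 0.149 m) or (y of nest_heatsink in the frame of test_rack between -0.065 and -0.025 m and y of heatsink_mid in the frame of carrier between 0.031 and 0.059 m) or (y of nest_heatsink in the frame of test_rack between 0.025 and 0.065 m and y of heatsink_mid in the frame of carrier between -0.059 and -0.031 m) or (y of nest_heatsink in the frame of test_rack between 0.115 and 0.155 m and y of heatsink_mid in the frame of carrier between -0.149 and -0.121 m)) and x of heatsink_mid in the frame of carrier between -0.014 and 0.014 m and z of heatsink_mid in the frame of carrier between 0.027 and 0.033 m and ((y of nest_relay in the frame of test_rack between -0.155 and -0.115 m and y of relay_mid in the frame of carrier between 0.121 and 0.149 m) or (y of nest_relay in the frame of test_rack between -0.065 and -0.025 m and y of relay_mid in the frame of carrier between 0.031 and 0.059 m) or (y of nest_relay in the frame of test_rack between 0.025 and 0.065 m and y of relay_mid in the frame of carrier between -0.059 and -0.031 m) or (y of nest_relay in the frame of test_rack between 0.115 and 0.155 m and y of relay_mid in the frame of carrier between -0.149 and -0.121 m)) and x of relay_mid in the frame of carrier between -0.014 and 0.014 m and z of relay_mid in the frame of carrier between 0.031 and 0.037 m); the robot touches nothing.
It fails at once if a part is tipped over (angle between any of capacitor_mid, transformer_mid, heatsink_mid, relay_mid's own z axis and vertical above 0.7 rad).
It fails at once if a part is dropped from over about 15 mm (moves at over 0.55 m/s with no finger touching it) ((linear speed of capacitor above 0.55 m/s and contact force between the fingers and capacitor below 0.02 N) or (linear speed of transformer above 0.55 m/s and contact force between the fingers and transformer below 0.02 N) or (linear speed of heatsink above 0.55 m/s and contact force between the fingers and heatsink below 0.02 N) or (linear speed of relay above 0.55 m/s and contact force between the fingers and relay below 0.02 N)).
It also fails if it takes over 104 s, if anything falls off the work surface, if the arm or the gripper's body presses on something with over 40 N, if the wrist force passes 120 N, or if a joint passes its speed limit or range.

ROBOT

A 7-joint arm with a two-finger parallel gripper is mounted at the origin on the work surface. World frame = base frame: x ahead of the robot, y to its left, z up, the work surface at z = 0. Lengths are in mm, angles in rad, forces in N, time in s.
With the tool pointing down it reaches from about 400 to 875 mm from the base axis. Payload 19.3 kg.
Tool frame: the origin (TCP) lies at the very end of the fingers, on their centre line; the grasp point (between the pads) lies 19 mm behind it; z points along the fingers, y is the line along which they close (so a half turn about z gives the same grasp; the last joint's range is limited). The gripper opens to 85 mm and grips with 20 to 120 N. Pads are 22 mm wide; open, the fingers measure 114 mm over their backs; the gripper's body (76 mm by 85 mm) begins 54 mm behind the grasp point. The pads swing forward as they close: fully open they stand 13 mm farther back than shut.
Start: joints at [1.145, 0.521, -0.036, 1.599, 0.021, 1.021, -0.113], TCP at [217.685, -585.857, 231.291] pointing down, gripper open.
Joint ranges: [-2.91, 2.91], [-0.3, 2.13], [-1.5, 1.42], [0.17, 2.43], [-1.26, 4.41], [0.16, 1.93], [-2.52, 2.52]. Speed limits (rad/s): [1.89, 1.89, 2.39, 2.39, 3.01, 3.01, 3.01].

INTERFACE

Orientations are given as a unit quaternion [x, y, z, w].
In Python, from cell import env gives the robot as it stands. The module is installed in compiled form; this text tells all that it offers.
- The arm moves only by the shell command python3 -m jog 'ROWS' [FORCE]. ROWS is JSON, a list of rows, each an object of numbers: "hand": the finger opening in m, from 0 to 0.0854; "dx", "dy", "dz": the shift along the world's x, y, z in m; "spin": the turn about the world's z in rad. In form: [{"hand": .., "dx": .., "dy": .., "dz": .., "spin": ..}, ...]. A call has 1 to 20 rows; each row is the pose to reach, as a shift and turn from the pose commanded when the call began; what a row does not reach only later rows make up. A row lasts 1/8 s, in which the tool goes at most 62.5 mm and 10.7 degrees, less where a joint would pass 70% of its speed; a pose out of reach is approached as far as the arm can. A call with a gripper value outside its range is refused whole. The fingers move at their own pace and stop on an object; FORCE is the grip in N (left out, the last holds). Time passes only in rows, so rows that repeat a pose let the fingers close. It gives the time, the measured TCP pose, the force, the opening and the grip force at its end, in the units of the state.
- env.get_state(): the state, without advancing time (a new reading comes with each control period).
- env.capture(name): name is "scene" or "top"; returns a dict with "img" (480x640x3 uint8, red, green, blue), "K" (3x3 intrinsics, pixels), "eye" and "rotation" of the camera in the world. Camera axes: x right, y down, z forward; pixel columns grow to the right and rows downward; lengths in mm; the calibration is good to about 2 mm. A picture is of the moment at which its call begins. There is no depth.
- env.hand_in(): hands the job in; it is judged then, once.
The state is a dict: "time": time; "qpos": joint angles; "dq": joint speeds; "joint_torque": joint torques, N m; "position": TCP position; "ee_rot": TCP orientation; "wrist_force": force on the tool from outside, world axes, zero at the start; "ft_torque": the same for the moment, N m; "finger_gap": finger opening in mm; "finger_force": force on a finger pad.
Only numpy, scipy, OpenCV 4.12 (cv2) and the standard library are available. Lean on these libraries where they do the work, as an engineer would, in place of code of your own. Each camera call takes 0.05 s, during which the arm holds its last target. There are 200 camera calls.

## Working session

There is one attempt and no reset: what is moved stays moved. The work goes in short steps, Python scripts to look and compute and a shell command to move; the robot and the scene stay as the last step left them, time stands still between calls to the robot, and variables do not carry over. Pictures are saved under pics/ and viewed, at most 14 in all, crops included, and the job is handed in when it is done.

```bash
mkdir -p pics
python3 - <<'E'
from cell import env
import cv2,numpy as np
for n in("scene","top"):
    c=env.capture(n); cv2.imwrite(f"pics/{n}0.png",c["img"][:,:,::-1]); print(n,c["K"],c["eye"],c["rotation"])
s=env.get_state(); print(s["time"],s["position"],s["ee_rot"],s["finger_gap"])
E
```

```text
scene [[507.15112782   0.         320.81016905]
 [  0.         507.15112782 242.76426961]
 [  0.           0.           1.        ]] [1126.62955974  188.23022207  644.20476356] [ 0.51431341  0.77451425 -0.30404208 -0.20776863]
top [[570.86666564   0.         319.73646875]
 [  0.         570.86666564 226.3046952 ]
 [  0.           0.           1.        ]] [4.67956734e+02 2.87742316e-01 9.56803525e+02] [ 0.7073215  -0.70238861  0.06355595 -0.0480331 ]
0.1 [ 217.57709776 -585.5821495   230.79884538] [ 9.84219730e-01  1.76949926e-01 -1.21050615e-04 -4.81040640e-04] 85.1040056780009
```

View pics/top0.png

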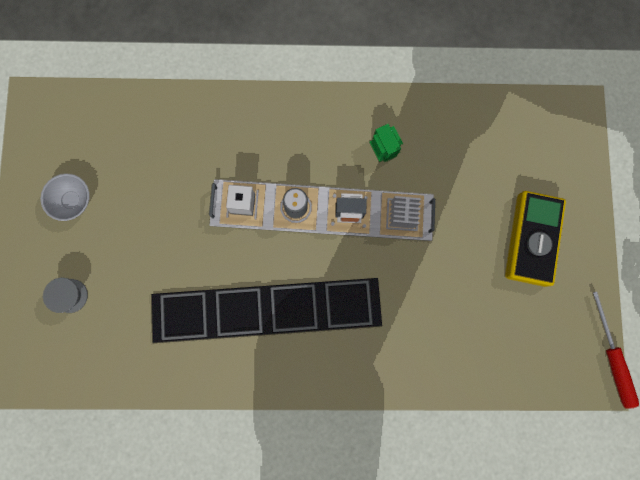

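View pics/scene0.png

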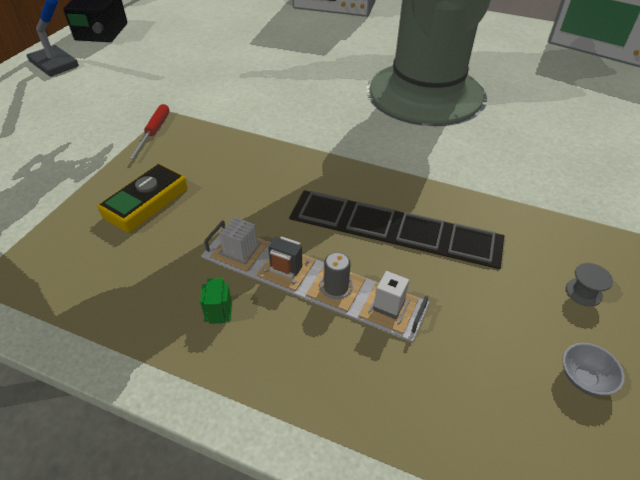

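The top view is oriented with robot +x up and +y left. On the rack, left to right: relay (240,198), capacitor (296,203), transformer (351,207), heat sink (405,211). The carrier is nearer the robot, with bays from (184,316) to (349,304). There are two transformer candidates. The one at (351,207) has a dark steel core and copper and sits in the nest, so it fits. The green one at (386,143) is the look-alike and stays put. Next I'll measure and take a confirming crop.

```bash
cat > h.py <<'E'
from cell import env
import cv2,numpy as np
from scipy.spatial.transform import Rotation as R
def ray(c,uv,z):
    d=R.from_quat(c["rotation"]).apply(np.linalg.inv(c["K"])@[uv[0],uv[1],1]); e=np.array(c["eye"])
    return (e+d*(z-e[2])/d[2])
def proj(c,p):
    q=c["K"]@R.from_quat(c["rotation"]).inv().apply(np.array(p)-c["eye"]); return q[:2]/q[2]
E
python3 - <<'E'
from h import *
c=env.capture("top"); im=c["img"]; bgr=im[:,:,::-1].copy()
g=cv2.cvtColor(im,cv2.COLOR_RGB2GRAY)
# carrier bays: dark blobs
m=((g<40)*255).astype(np.uint8)
n,l,st,ce=cv2.connectedComponentsWithStats(m,connectivity=4)
for i in range(1,n):
    if 800<st[i,4]<3500 and 240<ce[i,1]<360 and ce[i,0]<400:
        p=ray(c,ce[i],6); r=cv2.minAreaRect(np.argwhere(l==i)[:,::-1].astype(np.float32))
        print("bay",ce[i].round(1),st[i],p.round(1),np.round(r[1],1),round(r[2],1))
hsv=cv2.cvtColor(bgr,cv2.COLOR_BGR2HSV)
for u,v in[(222,210),(280,215),(335,215),(388,225),(300,150),(250,215)]: print((u,v),hsv[v,u])
cv2.imwrite("pics/crop1.png",cv2.resize(bgr[120:250,205:440],None,fx=3.4,fy=3.4,interpolation=cv2.INTER_CUBIC))
E
```

```text
bay [270.2 309.1] [ 152  278  230   64 2700] [480.9  60.5   6. ] [ 48.3 228.9] 86.0
bay [348.1 303.7] [ 328  284   41   41 1470] [490.4 -67.9   6. ] [38.7 38.3] 85.6
bay [293.7 307.7] [ 274  287   40   42 1469] [483.4  22.    6. ] [38.8 38.2] 86.2
bay [238.6 311.6] [ 219  292   40   41 1452] [476.6 112.3   6. ] [38.4 38.2] 85.9
bay [183.2 315.6] [ 164  295   40   42 1472] [469.6 202.6   6. ] [38.5 39.1] 85.9
(222, 210) [ 19  92 170]
(280, 215) [ 19  88 168]
(335, 215) [ 17  71 104]
(388, 225) [ 16  73 119]
(300, 150) [ 26  62 135]
(250, 215) [ 18  55 111]
```

View pics/crop1.png

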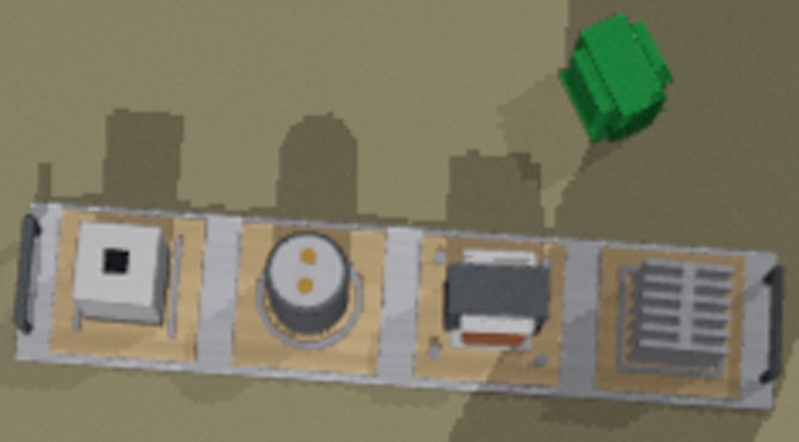

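The crop confirms it: the transformer in the third place has a dark steel core and a copper winding, and the green look-alike stands apart behind it. The part tops in full-image pixels are about relay (239,197), capacitor (295,200), transformer (351,205) and heat sink (407,210).

I'll cross-check these against the nest plates, the rack and the scene view.

Run:
```python
from h import *
c=env.capture("top"); s=env.capture("scene")
tops={"relay":((239.1,196.8),66),"cap":((295.1,200),70),"trafo":((351.2,204.7),60),"hs":((406.8,209.7),58)}
cr=lambda p:(p[0]/3.4+205-.35,p[1]/3.4+120-.35)
# rack corners from crop at z=6
q=np.array([ray(c,cr(p),6) for p in[(32,203),(777,252),(771,407),(17,359)]]);print(q.round(1),q.mean(0).round(1))
print("len",np.linalg.norm(q[0]-q[1]),np.linalg.norm(q[3]-q[2]),np.linalg.norm(q[0]-q[3]))
yv=q[0]-q[1]+q[3]-q[2];yaw=np.arctan2(-yv[0],yv[1]);print("yaw",yaw)
u=np.array([-np.sin(yaw),np.cos(yaw)])
for (k,(uv,z)),y in zip(tops.items(),(135,45,-45,-135)):
    P=ray(c,uv,z); N=q.mean(0)[:2]+u*y
    print(k,P.round(1),"nest",N.round(1),"scene px",proj(s,P).round(1))
im=s["img"][:,:,::-1].copy()
for (k,(uv,z)) in tops.items():
    p=proj(s,ray(c,uv,z)); cv2.circle(im,(int(round(p[0]*1)),int(round(p[1]))),1,(0,0,255),-1)
cv2.imwrite("pics/crop2.png",cv2.resize(im[200:340,195:435],None,fx=3.3,fy=3.3,interpolation=cv2.INTER_NEAREST))
print(env.get_state()["position"])
```

```text
[[ 698.9  160.1    6. ]
 [ 677.6 -214.     6. ]
 [ 598.9 -209.     6. ]
 [ 619.7  164.7    6. ]] [648.8 -24.5   6. ]
len 374.6934579889423 374.2922692010257 79.2854457785453
yaw -0.05626909874452229
relay [656.3 109.4  66. ] nest [656.3 110.2] scene px [391.3 282.5]
cap [651.2  20.4  70. ] nest [651.3  20.4] scene px [335.9 260.3]
trafo [646.4 -69.3  60. ] nest [646.2 -69.5] scene px [283.7 245.6]
hs [ 639.5 -159.    58. ] nest [ 641.2 -159.3] scene px [235.8 227.7]
[ 217.63082146 -585.74941581  231.05928749]
```

View pics/crop2.png

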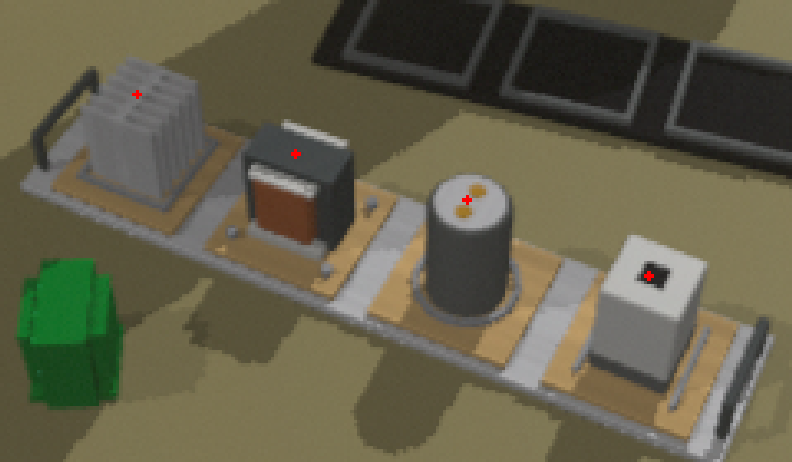

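The top-view points agree with the scene view: the red dots fall on the part tops. They also agree with the nest positions to 2 mm, and the rack measures 374 × 79 mm against 376 × 80. I'll start with the relay and move over it.

```bash
python3 -m jog '[{"hand":0.085,"dx":0.011,"dy":0.0174,"spin":0.05},{"hand":0.085,"dx":0.033,"dy":0.0522,"spin":0.15},{"hand":0.085,"dx":0.06,"dy":0.095,"dz":-0.01,"spin":0.25},{"hand":0.085,"dx":0.09,"dy":0.143,"dz":-0.02,"spin":0.33},{"hand":0.085,"dx":0.12,"dy":0.19,"dz":-0.03,"spin":0.41},{"hand":0.085,"dx":0.15,"dy":0.238,"dz":-0.038,"spin":0.49},{"hand":0.085,"dx":0.18,"dy":0.285,"dz":-0.046,"spin":0.57},{"hand":0.085,"dx":0.21,"dy":0.333,"dz":-0.054,"spin":0.65},{"hand":0.085,"dx":0.24,"dy":0.381,"dz":-0.062,"spin":0.73},{"hand":0.085,"dx":0.27,"dy":0.428,"dz":-0.07,"spin":0.8},{"hand":0.085,"dx":0.3,"dy":0.476,"dz":-0.078,"spin":0.87},{"hand":0.085,"dx":0.33,"dy":0.523,"dz":-0.086,"spin":0.94},{"hand":0.085,"dx":0.36,"dy":0.571,"dz":-0.092,"spin":1.01},{"hand":0.085,"dx":0.39,"dy":0.618,"dz":-0.1,"spin":1.08},{"hand":0.085,"dx":0.415,"dy":0.658,"dz":-0.105,"spin":1.13},{"hand":0.085,"dx":0.43,"dy":0.682,"dz":-0.11,"spin":1.159},{"hand":0.085,"dx":0.4386,"dy":0.6955,"dz":-0.111,"spin":1.159},{"hand":0.085,"dx":0.4386,"dy":0.6955,"dz":-0.111,"spin":1.159},{"hand":0.085,"dx":0.4386,"dy":0.6955,"dz":-0.111,"spin":1.159}]' 60
```

```text
validation failed for argument at $[0]...
```

Row 0 had no "dz", so it looks as if every key is required in each row.

```bash
python3 -m jog '[{"hand":0.085,"dx":0.011,"dy":0.0174,"dz":0,"spin":0.05},{"hand":0.085,"dx":0.033,"dy":0.0522,"dz":0,"spin":0.15},{"hand":0.085,"dx":0.06,"dy":0.095,"dz":-0.01,"spin":0.25},{"hand":0.085,"dx":0.09,"dy":0.143,"dz":-0.02,"spin":0.33},{"hand":0.085,"dx":0.12,"dy":0.19,"dz":-0.03,"spin":0.41},{"hand":0.085,"dx":0.15,"dy":0.238,"dz":-0.038,"spin":0.49},{"hand":0.085,"dx":0.18,"dy":0.285,"dz":-0.046,"spin":0.57},{"hand":0.085,"dx":0.21,"dy":0.333,"dz":-0.054,"spin":0.65},{"hand":0.085,"dx":0.24,"dy":0.381,"dz":-0.062,"spin":0.73},{"hand":0.085,"dx":0.27,"dy":0.428,"dz":-0.07,"spin":0.8},{"hand":0.085,"dx":0.3,"dy":0.476,"dz":-0.078,"spin":0.87},{"hand":0.085,"dx":0.33,"dy":0.523,"dz":-0.086,"spin":0.94},{"hand":0.085,"dx":0.36,"dy":0.571,"dz":-0.092,"spin":1.01},{"hand":0.085,"dx":0.39,"dy":0.618,"dz":-0.1,"spin":1.08},{"hand":0.085,"dx":0.415,"dy":0.658,"dz":-0.105,"spin":1.13},{"hand":0.085,"dx":0.43,"dy":0.682,"dz":-0.11,"spin":1.159},{"hand":0.085,"dx":0.4386,"dy":0.6955,"dz":-0.111,"spin":1.159},{"hand":0.085,"dx":0.4386,"dy":0.6955,"dz":-0.111,"spin":1.159},{"hand":0.085,"dx":0.4386,"dy":0.6955,"dz":-0.111,"spin":1.159}]' 60
```

```text
time: 2.62
position: [655.9, 108.3, 120.6]
ee_rot: [0.727, 0.687, -0.0, 0.0]
wrist_force: [-0.1, -1.0, 0.4]
finger_gap: 84.9
finger_force: 0.0
```

```bash
python3 -m jog '[{"hand":0.085,"dx":0,"dy":0,"dz":-0.01,"spin":0},{"hand":0.085,"dx":0,"dy":0,"dz":-0.03,"spin":0},{"hand":0.085,"dx":0,"dy":0,"dz":-0.055,"spin":0},{"hand":0.085,"dx":0,"dy":0,"dz":-0.08,"spin":0},{"hand":0.085,"dx":0,"dy":0,"dz":-0.095,"spin":0},{"hand":0.085,"dx":0,"dy":0,"dz":-0.1,"spin":0},{"hand":0.085,"dx":0,"dy":0,"dz":-0.1,"spin":0},{"hand":0.05,"dx":0,"dy":0,"dz":-0.1,"spin":0},{"hand":0.03,"dx":0,"dy":0,"dz":-0.1,"spin":0},{"hand":0.03,"dx":0,"dy":0,"dz":-0.1,"spin":0},{"hand":0.03,"dx":0,"dy":0,"dz":-0.1,"spin":0},{"hand":0.03,"dx":0,"dy":0,"dz":-0.1,"spin":0},{"hand":0.03,"dx":0,"dy":0,"dz":-0.1,"spin":0}]' 60
```

```text
time: 4.25
position: [656.6, 109.7, 20.9]
ee_rot: [0.727, 0.687, 0.0, 0.0]
wrist_force: [-1.9, -0.5, 5.9]
finger_gap: 37.3
finger_force: 60.6
```

```bash
python3 -m jog '[{"hand":0.03,"dx":0,"dy":0,"dz":0.01,"spin":0},{"hand":0.03,"dx":0,"dy":0,"dz":0.03,"spin":0},{"hand":0.03,"dx":0,"dy":0,"dz":0.055,"spin":0},{"hand":0.03,"dx":0,"dy":0,"dz":0.08,"spin":0},{"hand":0.03,"dx":-0.005,"dy":-0.005,"dz":0.095,"spin":0},{"hand":0.03,"dx":-0.018,"dy":-0.018,"dz":0.1,"spin":0.02},{"hand":0.03,"dx":-0.036,"dy":-0.038,"dz":0.1,"spin":0.04},{"hand":0.03,"dx":-0.056,"dy":-0.06,"dz":0.1,"spin":0.06},{"hand":0.03,"dx":-0.077,"dy":-0.082,"dz":0.1,"spin":0.08},{"hand":0.03,"dx":-0.098,"dy":-0.105,"dz":0.1,"spin":0.1},{"hand":0.03,"dx":-0.119,"dy":-0.127,"dz":0.1,"spin":0.12},{"hand":0.03,"dx":-0.138,"dy":-0.148,"dz":0.1,"spin":0.133},{"hand":0.03,"dx":-0.153,"dy":-0.165,"dz":0.1,"spin":0.133},{"hand":0.03,"dx":-0.162,"dy":-0.174,"dz":0.1,"spin":0.133},{"hand":0.03,"dx":-0.166,"dy":-0.1775,"dz":0.095,"spin":0.133},{"hand":0.03,"dx":-0.166,"dy":-0.1775,"dz":0.085,"spin":0.133},{"hand":0.03,"dx":-0.166,"dy":-0.1775,"dz":0.065,"spin":0.133},{"hand":0.03,"dx":-0.166,"dy":-0.1775,"dz":0.045,"spin":0.133},{"hand":0.03,"dx":-0.166,"dy":-0.1775,"dz":0.035,"spin":0.133},{"hand":0.03,"dx":-0.166,"dy":-0.1775,"dz":0.03,"spin":0.133}]'; python3 -c "
from h import *
cv2.imwrite('pics/p1.png',cv2.resize(env.capture('scene')['img'][140:340,280:520,::-1],None,fx=2.5,fy=2.5))"
```

```text
time: 6.75
position: [490.3, -67.3, 49.6]
ee_rot: [0.679, 0.734, -0.0, -0.0]
wrist_force: [0.2, 0.7, -1.1]
finger_gap: 37.3
finger_force: 60.1
```

View pics/p1.png

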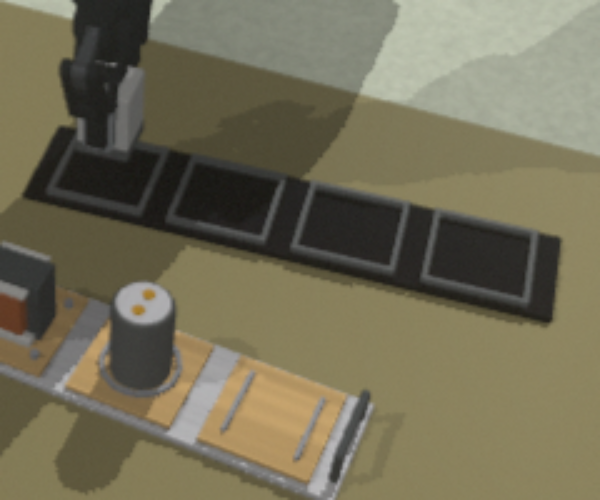

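The picture shows the relay held upright over the right-hand bay (the left one in this view, crop pixel (105,110)). Its nest is empty at (280,410). I'll lower it, release and rise.

```bash
python3 -m jog '[{"hand":0.03,"dx":0,"dy":0,"dz":-0.01,"spin":0},{"hand":0.03,"dx":0,"dy":0,"dz":-0.02,"spin":0},{"hand":0.03,"dx":0,"dy":0,"dz":-0.028,"spin":0},{"hand":0.03,"dx":0,"dy":0,"dz":-0.032,"spin":0},{"hand":0.03,"dx":0,"dy":0,"dz":-0.0335,"spin":0},{"hand":0.03,"dx":0,"dy":0,"dz":-0.0335,"spin":0},{"hand":0.03,"dx":0,"dy":0,"dz":-0.0335,"spin":0}]'; python3 -m jog '[{"hand":0.04,"dx":0,"dy":0,"dz":0,"spin":0},{"hand":0.045,"dx":0,"dy":0,"dz":0,"spin":0},{"hand":0.06,"dx":0,"dy":0,"dz":0,"spin":0},{"hand":0.085,"dx":0,"dy":0,"dz":0,"spin":0},{"hand":0.085,"dx":0,"dy":0,"dz":0,"spin":0},{"hand":0.085,"dx":0,"dy":0,"dz":0.01,"spin":0},{"hand":0.085,"dx":0,"dy":0,"dz":0.03,"spin":0},{"hand":0.085,"dx":0,"dy":0,"dz":0.055,"spin":0},{"hand":0.085,"dx":0,"dy":0,"dz":0.085,"spin":0},{"hand":0.085,"dx":0,"dy":0,"dz":0.105,"spin":0}]'
```

```text
time: 7.68
position: [490.4, -67.9, 16.9]
ee_rot: [0.679, 0.734, 0.0, 0.0]
wrist_force: [0.4, 0.2, -1.1]
finger_gap: 37.4
finger_force: 60.2
time: 8.93
position: [490.5, -67.9, 123.7]
ee_rot: [0.679, 0.734, 0.0, 0.001]
wrist_force: [-0.7, -0.6, 0.2]
finger_gap: 85.1
finger_force: 0.0
```

```bash
python3 -m jog '[{"hand":0.085,"dx":0.01,"dy":0.006,"dz":0,"spin":-0.02},{"hand":0.085,"dx":0.035,"dy":0.019,"dz":0,"spin":-0.06},{"hand":0.085,"dx":0.07,"dy":0.038,"dz":0,"spin":-0.1},{"hand":0.085,"dx":0.105,"dy":0.058,"dz":0,"spin":-0.133},{"hand":0.085,"dx":0.135,"dy":0.074,"dz":0,"spin":-0.133},{"hand":0.085,"dx":0.153,"dy":0.084,"dz":0,"spin":-0.133},{"hand":0.085,"dx":0.1608,"dy":0.0883,"dz":0,"spin":-0.133},{"hand":0.085,"dx":0.1608,"dy":0.0883,"dz":0,"spin":-0.133},{"hand":0.085,"dx":0.1608,"dy":0.0883,"dz":-0.02,"spin":-0.133},{"hand":0.085,"dx":0.1608,"dy":0.0883,"dz":-0.045,"spin":-0.133},{"hand":0.085,"dx":0.1608,"dy":0.0883,"dz":-0.07,"spin":-0.133},{"hand":0.085,"dx":0.1608,"dy":0.0883,"dz":-0.09,"spin":-0.133},{"hand":0.085,"dx":0.1608,"dy":0.0883,"dz":-0.1015,"spin":-0.133},{"hand":0.085,"dx":0.1608,"dy":0.0883,"dz":-0.1015,"spin":-0.133},{"hand":0.05,"dx":0.1608,"dy":0.0883,"dz":-0.1015,"spin":-0.133},{"hand":0.03,"dx":0.1608,"dy":0.0883,"dz":-0.1015,"spin":-0.133},{"hand":0.03,"dx":0.1608,"dy":0.0883,"dz":-0.1015,"spin":-0.133},{"hand":0.03,"dx":0.1608,"dy":0.0883,"dz":-0.1015,"spin":-0.133},{"hand":0.03,"dx":0.1608,"dy":0.0883,"dz":-0.1015,"spin":-0.133},{"hand":0.03,"dx":0.1608,"dy":0.0883,"dz":-0.1015,"spin":-0.133}]'
```

```text
time: 11.42
position: [651.4, 20.4, 21.2]
ee_rot: [0.727, 0.687, 0.0, 0.0]
wrist_force: [-2.8, -0.2, 8.2]
finger_gap: 39.2
finger_force: 59.6
```

```bash
python3 -m jog '[{"hand":0.03,"dx":0,"dy":0,"dz":0.01,"spin":0},{"hand":0.03,"dx":0,"dy":0,"dz":0.03,"spin":0},{"hand":0.03,"dx":0,"dy":0,"dz":0.055,"spin":0},{"hand":0.03,"dx":-0.003,"dy":0,"dz":0.08,"spin":0},{"hand":0.03,"dx":-0.012,"dy":0,"dz":0.095,"spin":0},{"hand":0.03,"dx":-0.028,"dy":0,"dz":0.1,"spin":0.02},{"hand":0.03,"dx":-0.048,"dy":0,"dz":0.1,"spin":0.04},{"hand":0.03,"dx":-0.07,"dy":0,"dz":0.1,"spin":0.06},{"hand":0.03,"dx":-0.092,"dy":0,"dz":0.1,"spin":0.08},{"hand":0.03,"dx":-0.115,"dy":0.001,"dz":0.1,"spin":0.1},{"hand":0.03,"dx":-0.137,"dy":0.001,"dz":0.1,"spin":0.12},{"hand":0.03,"dx":-0.154,"dy":0.0015,"dz":0.1,"spin":0.133},{"hand":0.03,"dx":-0.164,"dy":0.0015,"dz":0.098,"spin":0.133},{"hand":0.03,"dx":-0.1678,"dy":0.0016,"dz":0.09,"spin":0.133},{"hand":0.03,"dx":-0.1678,"dy":0.0016,"dz":0.075,"spin":0.133},{"hand":0.03,"dx":-0.1678,"dy":0.0016,"dz":0.055,"spin":0.133},{"hand":0.03,"dx":-0.1678,"dy":0.0016,"dz":0.035,"spin":0.133},{"hand":0.03,"dx":-0.1678,"dy":0.0016,"dz":0.015,"spin":0.133},{"hand":0.03,"dx":-0.1678,"dy":0.0016,"dz":0.005,"spin":0.133},{"hand":0.03,"dx":-0.1678,"dy":0.0016,"dz":0.002,"spin":0.133}]'; python3 -c "
from h import *
cv2.imwrite('pics/p2.png',cv2.resize(env.capture('scene')['img'][140:340,190:510,::-1],None,fx=2.4,fy=2.4))"
```

```text
time: 13.92
position: [483.1, 22.2, 21.5]
ee_rot: [0.679, 0.734, -0.0, -0.0]
wrist_force: [0.1, -0.3, 0.2]
finger_gap: 38.9
finger_force: 60.4
```

View pics/p2.png

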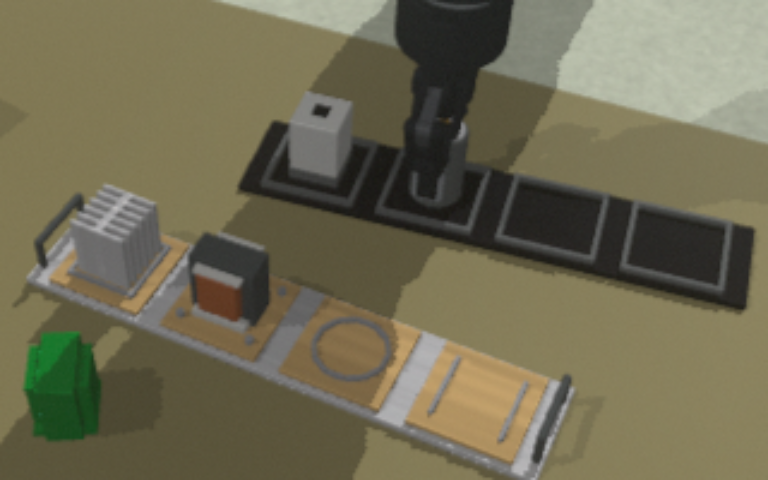

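The relay stands centred and upright in its bay at crop (320,140). The capacitor is upright just above the next bay at (440,170). I'll set it down and release.

```bash
python3 -m jog '[{"hand":0.03,"dx":0,"dy":0,"dz":-0.003,"spin":0},{"hand":0.03,"dx":0,"dy":0,"dz":-0.0055,"spin":0},{"hand":0.03,"dx":0,"dy":0,"dz":-0.0055,"spin":0},{"hand":0.03,"dx":0,"dy":0,"dz":-0.0055,"spin":0},{"hand":0.042,"dx":0,"dy":0,"dz":-0.0055,"spin":0},{"hand":0.047,"dx":0,"dy":0,"dz":-0.0055,"spin":0},{"hand":0.06,"dx":0,"dy":0,"dz":-0.0055,"spin":0},{"hand":0.085,"dx":0,"dy":0,"dz":-0.0055,"spin":0},{"hand":0.085,"dx":0,"dy":0,"dz":-0.0055,"spin":0},{"hand":0.085,"dx":0,"dy":0,"dz":0.005,"spin":0},{"hand":0.085,"dx":0,"dy":0,"dz":0.025,"spin":0},{"hand":0.085,"dx":0,"dy":0,"dz":0.05,"spin":0},{"hand":0.085,"dx":0,"dy":0,"dz":0.08,"spin":0},{"hand":0.085,"dx":0,"dy":0,"dz":0.1,"spin":0}]'
```

```text
time: 15.72
position: [483.5, 22.0, 124.2]
ee_rot: [0.679, 0.734, 0.0, 0.0]
wrist_force: [-0.5, 0.5, -0.3]
finger_gap: 85.1
finger_force: 0.0
```

```bash
python3 -m jog '[{"hand":0.085,"dx":0.01,"dy":-0.006,"dz":0,"spin":-0.02},{"hand":0.085,"dx":0.035,"dy":-0.02,"dz":0,"spin":-0.06},{"hand":0.085,"dx":0.07,"dy":-0.039,"dz":0,"spin":-0.1},{"hand":0.085,"dx":0.105,"dy":-0.059,"dz":0,"spin":-0.133},{"hand":0.085,"dx":0.137,"dy":-0.077,"dz":0,"spin":-0.133},{"hand":0.085,"dx":0.155,"dy":-0.087,"dz":0,"spin":-0.133},{"hand":0.085,"dx":0.163,"dy":-0.0914,"dz":0,"spin":-0.133},{"hand":0.085,"dx":0.163,"dy":-0.0914,"dz":0,"spin":-0.133},{"hand":0.085,"dx":0.163,"dy":-0.0914,"dz":-0.02,"spin":-0.133},{"hand":0.085,"dx":0.163,"dy":-0.0914,"dz":-0.045,"spin":-0.133},{"hand":0.085,"dx":0.163,"dy":-0.0914,"dz":-0.07,"spin":-0.133},{"hand":0.085,"dx":0.163,"dy":-0.0914,"dz":-0.092,"spin":-0.133},{"hand":0.085,"dx":0.163,"dy":-0.0914,"dz":-0.103,"spin":-0.133},{"hand":0.085,"dx":0.163,"dy":-0.0914,"dz":-0.103,"spin":-0.133},{"hand":0.05,"dx":0.163,"dy":-0.0914,"dz":-0.103,"spin":-0.133},{"hand":0.03,"dx":0.163,"dy":-0.0914,"dz":-0.103,"spin":-0.133},{"hand":0.03,"dx":0.163,"dy":-0.0914,"dz":-0.103,"spin":-0.133},{"hand":0.03,"dx":0.163,"dy":-0.0914,"dz":-0.103,"spin":-0.133},{"hand":0.03,"dx":0.163,"dy":-0.0914,"dz":-0.103,"spin":-0.133},{"hand":0.03,"dx":0.163,"dy":-0.0914,"dz":-0.103,"spin":-0.133}]' 80
```

```text
time: 18.23
position: [646.7, -69.4, 20.2]
ee_rot: [0.727, 0.687, 0.0, 0.0]
wrist_force: [-3.3, 0.3, 7.5]
finger_gap: 39.0
finger_force: 81.9
```

```bash
python3 -m jog '[{"hand":0.03,"dx":0,"dy":0,"dz":0.01,"spin":0},{"hand":0.03,"dx":0,"dy":0,"dz":0.03,"spin":0},{"hand":0.03,"dx":0,"dy":0,"dz":0.055,"spin":0},{"hand":0.03,"dx":0,"dy":0,"dz":0.08,"spin":0},{"hand":0.03,"dx":-0.005,"dy":0.005,"dz":0.095,"spin":0},{"hand":0.03,"dx":-0.018,"dy":0.019,"dz":0.1,"spin":0.02},{"hand":0.03,"dx":-0.036,"dy":0.039,"dz":0.1,"spin":0.04},{"hand":0.03,"dx":-0.057,"dy":0.061,"dz":0.1,"spin":0.06},{"hand":0.03,"dx":-0.079,"dy":0.085,"dz":0.1,"spin":0.08},{"hand":0.03,"dx":-0.101,"dy":0.108,"dz":0.1,"spin":0.1},{"hand":0.03,"dx":-0.122,"dy":0.131,"dz":0.1,"spin":0.12},{"hand":0.03,"dx":-0.142,"dy":0.152,"dz":0.1,"spin":0.133},{"hand":0.03,"dx":-0.157,"dy":0.168,"dz":0.1,"spin":0.133},{"hand":0.03,"dx":-0.166,"dy":0.178,"dz":0.1,"spin":0.133},{"hand":0.03,"dx":-0.1698,"dy":0.1817,"dz":0.095,"spin":0.133},{"hand":0.03,"dx":-0.1698,"dy":0.1817,"dz":0.08,"spin":0.133},{"hand":0.03,"dx":-0.1698,"dy":0.1817,"dz":0.06,"spin":0.133},{"hand":0.03,"dx":-0.1698,"dy":0.1817,"dz":0.04,"spin":0.133},{"hand":0.03,"dx":-0.1698,"dy":0.1817,"dz":0.02,"spin":0.133},{"hand":0.03,"dx":-0.1698,"dy":0.1817,"dz":0.01,"spin":0.133}]'; python3 -c "
from h import *
cv2.imwrite('pics/p3.png',cv2.resize(env.capture('scene')['img'][140:340,190:510,::-1],None,fx=2.4,fy=2.4))"
```

```text
time: 20.72
position: [476.1, 111.7, 27.5]
ee_rot: [0.68, 0.734, -0.001, -0.0]
wrist_force: [0.4, -0.6, -3.8]
finger_gap: 39.0
finger_force: 81.0
```

View pics/p3.png

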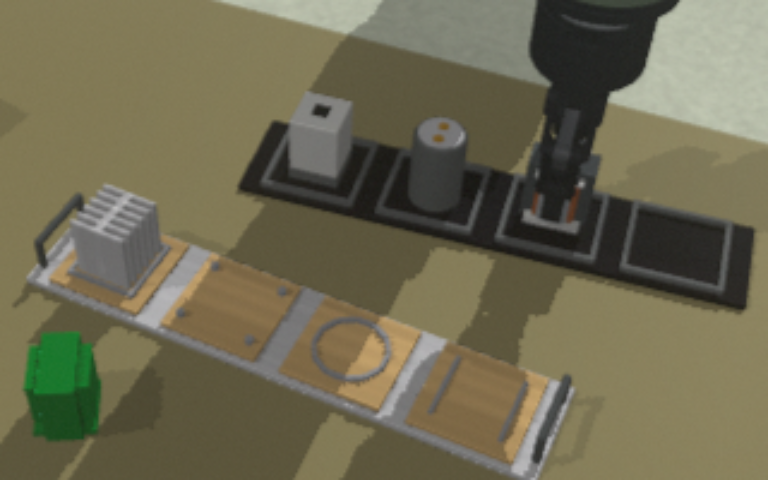

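Relay and capacitor stand upright in their bays at (320,140) and (438,165). The transformer is level above the third bay at (560,200). I'll lower it in two stages to check for sag.

```bash
python3 -m jog '[{"hand":0.03,"dx":0,"dy":0,"dz":-0.005,"spin":0},{"hand":0.03,"dx":0,"dy":0,"dz":-0.009,"spin":0},{"hand":0.03,"dx":0,"dy":0,"dz":-0.011,"spin":0},{"hand":0.03,"dx":0,"dy":0,"dz":-0.011,"spin":0},{"hand":0.03,"dx":0,"dy":0,"dz":-0.011,"spin":0}]'
```

```text
time: 21.4
position: [476.6, 112.3, 18.5]
ee_rot: [0.679, 0.734, 0.0, 0.0]
wrist_force: [-0.5, -0.2, -3.6]
finger_gap: 38.9
finger_force: 81.0
```

```bash
python3 -m jog '[{"hand":0.03,"dx":0,"dy":0,"dz":-0.0022,"spin":0},{"hand":0.03,"dx":0,"dy":0,"dz":-0.0022,"spin":0},{"hand":0.03,"dx":0,"dy":0,"dz":-0.0022,"spin":0},{"hand":0.042,"dx":0,"dy":0,"dz":-0.0022,"spin":0},{"hand":0.047,"dx":0,"dy":0,"dz":-0.0022,"spin":0},{"hand":0.06,"dx":0,"dy":0,"dz":-0.0022,"spin":0},{"hand":0.085,"dx":0,"dy":0,"dz":-0.0022,"spin":0},{"hand":0.085,"dx":0,"dy":0,"dz":-0.0022,"spin":0},{"hand":0.085,"dx":0,"dy":0,"dz":0.01,"spin":0},{"hand":0.085,"dx":0,"dy":0,"dz":0.03,"spin":0},{"hand":0.085,"dx":0,"dy":0,"dz":0.055,"spin":0},{"hand":0.085,"dx":0,"dy":0,"dz":0.08,"spin":0},{"hand":0.085,"dx":0,"dy":0,"dz":0.104,"spin":0}]'
```

```text
time: 23.02
position: [476.4, 112.3, 123.9]
ee_rot: [0.679, 0.734, 0.0, 0.0]
wrist_force: [0.2, -0.2, 0.2]
finger_gap: 85.0
finger_force: 0.0
```

```bash
python3 -m jog '[{"hand":0.085,"dx":0.008,"dy":-0.013,"dz":0,"spin":-0.02},{"hand":0.085,"dx":0.028,"dy":-0.046,"dz":0,"spin":-0.06},{"hand":0.085,"dx":0.052,"dy":-0.086,"dz":0,"spin":-0.1},{"hand":0.085,"dx":0.077,"dy":-0.128,"dz":0,"spin":-0.133},{"hand":0.085,"dx":0.102,"dy":-0.169,"dz":0,"spin":-0.133},{"hand":0.085,"dx":0.127,"dy":-0.211,"dz":0,"spin":-0.133},{"hand":0.085,"dx":0.147,"dy":-0.244,"dz":0,"spin":-0.133},{"hand":0.085,"dx":0.159,"dy":-0.264,"dz":0,"spin":-0.133},{"hand":0.085,"dx":0.1637,"dy":-0.2714,"dz":0,"spin":-0.133},{"hand":0.085,"dx":0.1637,"dy":-0.2714,"dz":0,"spin":-0.133},{"hand":0.085,"dx":0.1637,"dy":-0.2714,"dz":-0.02,"spin":-0.133},{"hand":0.085,"dx":0.1637,"dy":-0.2714,"dz":-0.045,"spin":-0.133},{"hand":0.085,"dx":0.1637,"dy":-0.2714,"dz":-0.07,"spin":-0.133},{"hand":0.085,"dx":0.1637,"dy":-0.2714,"dz":-0.092,"spin":-0.133},{"hand":0.085,"dx":0.1637,"dy":-0.2714,"dz":-0.103,"spin":-0.133},{"hand":0.085,"dx":0.1637,"dy":-0.2714,"dz":-0.103,"spin":-0.133},{"hand":0.055,"dx":0.1637,"dy":-0.2714,"dz":-0.103,"spin":-0.133},{"hand":0.03,"dx":0.1637,"dy":-0.2714,"dz":-0.103,"spin":-0.133},{"hand":0.03,"dx":0.1637,"dy":-0.2714,"dz":-0.103,"spin":-0.133},{"hand":0.03,"dx":0.1637,"dy":-0.2714,"dz":-0.103,"spin":-0.133}]' 60; python3 -m jog '[{"hand":0.03,"dx":0,"dy":0,"dz":0,"spin":0},{"hand":0.03,"dx":0,"dy":0,"dz":0,"spin":0}]'
```

```text
time: 25.52
position: [640.6, -159.2, 20.1]
ee_rot: [0.727, 0.687, 0.0, 0.001]
wrist_force: [-0.9, -1.3, 6.0]
finger_gap: 41.7
finger_force: 61.4
time: 25.78
position: [640.6, -159.2, 20.1]
ee_rot: [0.727, 0.687, 0.0, 0.001]
wrist_force: [-0.4, 0.4, 6.5]
finger_gap: 41.5
finger_force: 61.4
```

```bash
python3 -m jog '[{"hand":0.03,"dx":0,"dy":0,"dz":0.01,"spin":0},{"hand":0.03,"dx":0,"dy":0,"dz":0.03,"spin":0},{"hand":0.03,"dx":0,"dy":0,"dz":0.055,"spin":0},{"hand":0.03,"dx":0,"dy":0,"dz":0.08,"spin":0},{"hand":0.03,"dx":-0.003,"dy":0.006,"dz":0.095,"spin":0},{"hand":0.03,"dx":-0.011,"dy":0.024,"dz":0.1,"spin":0.02},{"hand":0.03,"dx":-0.024,"dy":0.05,"dz":0.1,"spin":0.03},{"hand":0.03,"dx":-0.038,"dy":0.081,"dz":0.1,"spin":0.04},{"hand":0.03,"dx":-0.054,"dy":0.114,"dz":0.1,"spin":0.05},{"hand":0.03,"dx":-0.07,"dy":0.148,"dz":0.1,"spin":0.06},{"hand":0.03,"dx":-0.086,"dy":0.182,"dz":0.1,"spin":0.07},{"hand":0.03,"dx":-0.102,"dy":0.216,"dz":0.1,"spin":0.08},{"hand":0.03,"dx":-0.118,"dy":0.25,"dz":0.1,"spin":0.09},{"hand":0.03,"dx":-0.133,"dy":0.282,"dz":0.1,"spin":0.1},{"hand":0.03,"dx":-0.147,"dy":0.311,"dz":0.1,"spin":0.12},{"hand":0.03,"dx":-0.158,"dy":0.336,"dz":0.1,"spin":0.133},{"hand":0.03,"dx":-0.166,"dy":0.353,"dz":0.1,"spin":0.133},{"hand":0.03,"dx":-0.1707,"dy":0.3617,"dz":0.095,"spin":0.133},{"hand":0.03,"dx":-0.1707,"dy":0.3617,"dz":0.085,"spin":0.133},{"hand":0.03,"dx":-0.1707,"dy":0.3617,"dz":0.065,"spin":0.133}]'; python3 -m jog '[{"hand":0.03,"dx":0,"dy":0,"dz":-0.02,"spin":0},{"hand":0.03,"dx":0,"dy":0,"dz":-0.04,"spin":0},{"hand":0.03,"dx":0,"dy":0,"dz":-0.055,"spin":0},{"hand":0.03,"dx":0,"dy":0,"dz":-0.06,"spin":0},{"hand":0.03,"dx":0,"dy":0,"dz":-0.06,"spin":0}]'; python3 -c "
from h import *
cv2.imwrite('pics/p4.png',cv2.resize(env.capture('scene')['img'][140:340,220:540,::-1],None,fx=2.4,fy=2.4))"
```

```text
time: 28.28
position: [469.7, 202.0, 83.6]
ee_rot: [0.68, 0.734, 0.0, 0.0]
wrist_force: [1.3, 0.2, -2.0]
finger_gap: 41.5
finger_force: 60.8
time: 28.9
position: [469.4, 202.5, 24.2]
ee_rot: [0.679, 0.734, -0.0, -0.0]
wrist_force: [0.3, -0.0, -1.6]
finger_gap: 41.2
finger_force: 60.8
```

View pics/p4.png

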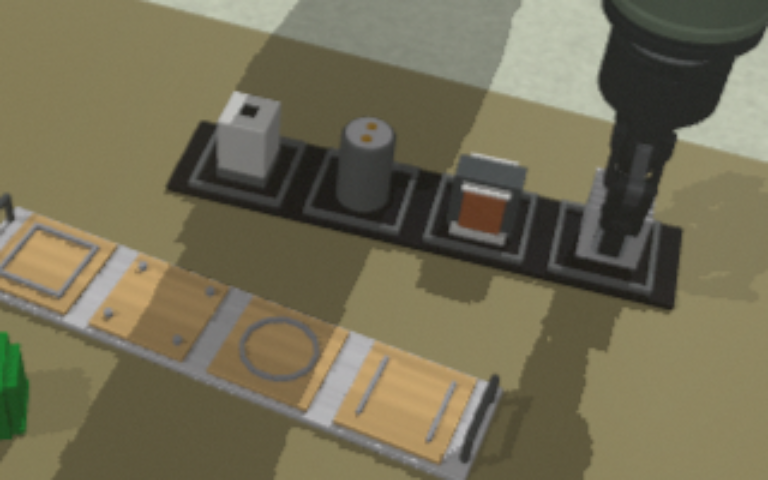

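Relay, capacitor and transformer stand upright in their bays at (250,140), (366,165) and (487,195). The heat sink is level just above the last bay at (610,220). I'll lower, release and rise.

```bash
python3 -m jog '[{"hand":0.03,"dx":0,"dy":0,"dz":-0.004,"spin":0},{"hand":0.03,"dx":0,"dy":0,"dz":-0.007,"spin":0},{"hand":0.03,"dx":0,"dy":0,"dz":-0.0083,"spin":0},{"hand":0.03,"dx":0,"dy":0,"dz":-0.0083,"spin":0},{"hand":0.03,"dx":0,"dy":0,"dz":-0.0083,"spin":0},{"hand":0.044,"dx":0,"dy":0,"dz":-0.0083,"spin":0},{"hand":0.049,"dx":0,"dy":0,"dz":-0.0083,"spin":0},{"hand":0.06,"dx":0,"dy":0,"dz":-0.0083,"spin":0},{"hand":0.085,"dx":0,"dy":0,"dz":-0.0083,"spin":0},{"hand":0.085,"dx":0,"dy":0,"dz":-0.0083,"spin":0},{"hand":0.085,"dx":0,"dy":0,"dz":0.005,"spin":0},{"hand":0.085,"dx":0,"dy":0,"dz":0.025,"spin":0},{"hand":0.085,"dx":0,"dy":0,"dz":0.05,"spin":0},{"hand":0.085,"dx":0,"dy":0,"dz":0.08,"spin":0},{"hand":0.085,"dx":0,"dy":0,"dz":0.11,"spin":0},{"hand":0.085,"dx":0,"dy":0,"dz":0.15,"spin":0},{"hand":0.085,"dx":0,"dy":0.05,"dz":0.17,"spin":0},{"hand":0.085,"dx":0,"dy":0.1,"dz":0.17,"spin":0},{"hand":0.085,"dx":0,"dy":0.12,"dz":0.17,"spin":0},{"hand":0.085,"dx":0,"dy":0.12,"dz":0.17,"spin":0}]'; python3 -c "
from h import *
c=env.capture('top');im=c['img'][:,:,::-1].copy()
for x,y,h in[(490.4,-67.9,62),(483.4,22,66),(476.6,112.3,56),(469.6,202.6,54)]:
    p=proj(c,[x,y,h]);cv2.circle(im,tuple(int(round(v)) for v in p),1,(0,0,255),-1)
a=cv2.resize(im[260:350,140:400],None,fx=3,fy=3);b=cv2.resize(env.capture('scene')['img'][160:270,280:540,::-1],None,fx=3,fy=3)[:320]
cv2.imwrite('pics/p5.png',cv2.vconcat([a,b]))"
```

```text
time: 31.45
position: [468.9, 323.5, 194.5]
ee_rot: [0.679, 0.734, -0.0, -0.0]
wrist_force: [-0.3, -0.6, 0.5]
finger_gap: 85.1
finger_force: 0.0
```

View pics/p5.png

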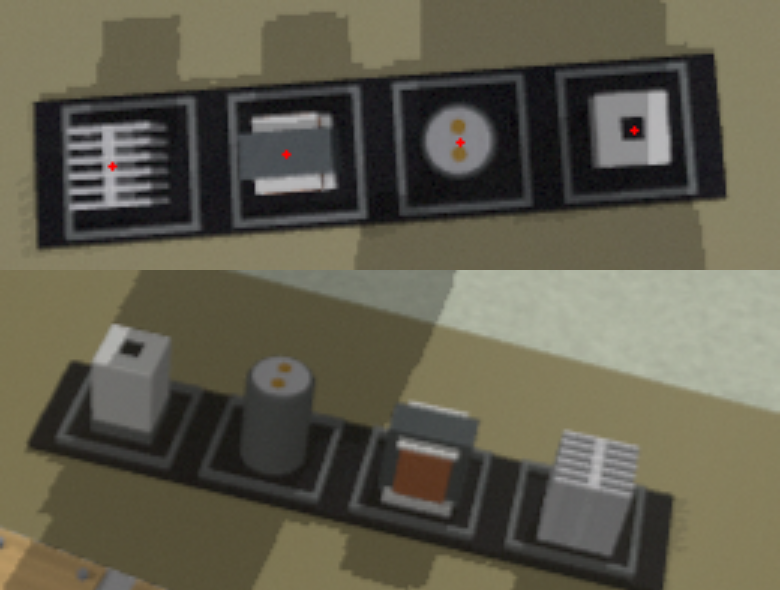

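All four stand upright in their bays: heat sink, transformer, capacitor and relay from left to right, which is the reverse of the rack. Their tops lie within about 2 mm of the expected bay-centre projections, and the hand is clear.

```bash
python3 -c "
from cell import env
print(env.hand_in())"
```

```text
the job is handed in; nothing more can be done
None
```

I handed the job in at about 31 s with all four parts upright in the carrier in reverse order (left to right: heat sink, transformer, capacitor, relay), each within about 2 mm of its bay centre in the last picture; the hand-in call returned no verdict.

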